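# Dock the dish cassette on its presence lever

## Task

The docking bay on the lab bench is blocked by a carton: first lay that carton on top of the one on the sloping rack, squarely, flat on it and with its end up against the backstop, and let go of it. Then slide the flat dish cassette along the bench into the bay until it is fully home against the end stops, its edge holding the hinged presence lever pressed in. Leave the other things on the bench where they stand, and the cassette and cartons at rest.

Things in the scene. Friction and masses are not known exactly. Their poses are not given: they have to be found in the camera images.
- dock: Docking bay fixed to the bench. Origin on the bench (z = 0), on the middle line of its lane, in the plane of the two black end stops. +y points into the bay, the way the cassette slides in; things slide on the bench itself, there is no floor plate. Two aluminium rails 22 mm high, 14 mm thick, 112 mm apart inside, run from y = 0 to -95 mm, then flare out to the mouth.
- mouth (a point): Middle of the bay's mouth, on the bench, 130 mm before the end stops. Here the 22 mm high flared guide plates are about 139 mm apart inside, 162 mm over all.
- housing (a point): Centre of the top of the bay's white housing, 85 mm above the bench. The housing is 170 mm wide (dock's x) and stands at y = 24 to 124 mm of the dock. The end stops before it, 30 mm high, lie at x = -68 to -42 mm and x = 34 to 68 mm, with an open recess between them for the lever.
- lever (a joint): Angle (rad) of the hinged presence lever, a level steel arm 60 mm long, 19 mm above the bench, on an upright pivot at x = -35, y = 10 mm of the dock. 0 = free: it slants into the lane, the roller's front 26 mm before the end stops. About 0.46 when a part is fully home against the stops (limit 0.5). Its spring (under 1 N at the roller) is too weak to push the cassette back.
- roller (a point): Centre of the black roller, 12 mm across, at the lever's free end, 60 mm from its pivot, 19 mm above the bench.
- cassette: Flat dish cassette, aluminium, white lid with six round windows; 100 mm (its x) by 120 mm (its y), 35 mm high, about 0.45 kg (varies), too wide to grasp, flat on the bench. Origin at the centre of its underside. It goes in with its +y edge first (it starts at most about 40 degrees askew of the lane); fully home its origin is at y = -60 mm of the dock.
- carton: Loose closed cardboard carton lying in the mouth of the bay, 60 mm (its x) by 110 mm (its y) by 50 mm high, about 0.18 kg (varies). Origin at the centre of its underside. Either end may lean on the backstop.
- lower_carton: The same kind of carton, 60 x 110 x 50 mm, lying loose on the sloping rack with its end against the backstop. Origin at the centre of its underside; its y axis runs up the slope.
- slope: Sloping steel board of the carton rack, fixed, 90 mm wide (x), 150 mm long (y). Its axes tilt with it: +y up the slope (14 degrees), +z square to the board, x level along the backstop. Origin in the corner of board and backstop, mid-width, 24 mm above the bench. A carton against the backstop has its origin at y = 55 mm, z = 0; one on top of it y = 55, z = 50 mm.
- backstop (a point): Middle of the top edge of the rack's backstop, a plate 90 mm wide whose face is the plane y = 0 of the slope, 105 mm high from the board.
- jar: Lidded jar, bystander, 56 mm across, 65 mm high, standing near the mouth of the bay. Origin at the centre of its underside.
- bottle: Amber bottle, bystander, 64 mm across, 150 mm high. Origin at the centre of its underside.
- dishes: Stack of three dishes, bystander, 90 mm across, 45 mm high. Origin at the centre of its underside.
- tipbox: Pipette-tip box, bystander, 80 x 120 mm, 65 mm high. Origin at the centre of its underside.
- beaker: Glass beaker, bystander, 72 mm across, 90 mm high. Origin at the centre of its underside.
- flask: White bottle, bystander, 60 mm across, 120 mm high. Origin at the centre of its underside.
There are look-alikes about, which are no part of the job. Leave any orange or red look-alike of the cassette alone. Leave any purple look-alike of the carton alone.

How it is judged:
By the outcome, as a careful person would: the job done as asked, in the order asked, and still so for the second after the job is handed in, with the robot touching nothing.
It also fails if it takes over 67 s, if anything falls off the work surface, if the arm or the gripper's body presses on something with over 40 N, if the wrist force passes 120 N, or if a joint passes its speed limit or range.

## Robot

A 6-joint arm with a two-finger parallel gripper is mounted at the origin on the work surface. World frame = base frame: x ahead of the robot, y to its left, z up, the work surface at z = 0. Lengths are in m, angles in degrees, forces in N, time in s.
With the tool pointing down it reaches from about 0.325 to 0.85 m from the base axis. Payload 15.5 kg.
Tool frame: the origin (TCP) lies at the very end of the fingers, on their centre line; the grasp point (between the pads) lies arm.grip_depth behind it (arm.grip_depth is the distance from the TCP to the grasp point, in m); z points along the fingers, y is the line along which they close (so a half turn about z gives the same grasp; the last joint's range is limited). The gripper opens to 91 mm and grips with 3 to 60 N. Pads are 32 mm wide; open, the fingers measure 118 mm over their backs; the gripper's body (76 mm by 178 mm) begins 60 mm behind the grasp point.
Start: joints at [57.725, 28.281, 77.091, -0, 74.628, -5.472], TCP at [0.282, 0.558, 0.214] pointing down, gripper open.
Joint ranges: [-166.48, 166.48], [-47.26, 123.95], [12.59, 153.08], [-70.14, 250.14], [6.76, 159.57], [-176.63, 176.63]. Speed limits (degrees/s): [108.29, 108.29, 147.25, 172.46, 172.46, 172.46].

## Interface

Orientations are given as a 3x3 rotation matrix whose columns are the frame's x, y, z axes.
In Python, from rig import arm gives the robot as it stands. Calls block until the motion is done:
- arm.move_to(position, orientation): joint-space move of the TCP to a pose.
- arm.move_l(position, orientation=None, feed=0.15): straight line of the TCP; orientation=None keeps the orientation; feed is the mean speed in m/s.
- arm.move_joints(angles): joint-space move.
- arm.grip(opening): finger opening in m; the grip force is fixed at half the most; returns when the fingers have stopped.
- arm.sleep(seconds).
- arm.solve_ik(position, orientation): joint angles nearest the present ones, or None.
- arm.snapshot(name): name is "side" or "top"; returns the picture (384x512x3 uint8, red, green, blue); there is no depth.
- arm.get_calibration(name): a dict with "intrinsics" (3x3 intrinsics, pixels), "cam_to_world" (4x4, takes a point from camera to world coordinates). Camera axes: x right, y down, z forward; pixel columns grow to the right and rows downward; lengths in m; the calibration is good to about 2 mm. A picture is of the moment at which its call begins. get_calibration takes no time and is no camera call.
A pose or a line that the arm cannot do raises arm.Unreachable and nothing moves.
- arm.sign_off(): hands the job in; it is judged then, once.
Readings, each from a call of its own:
- arm.current_t(): time.
- arm.current_joint_positions(): joint angles.
- arm.current_dq(): joint speeds.
- arm.current_tau(): joint torques, N m.
- arm.current_ee_pos(): TCP position.
- arm.current_tool_rot(): TCP orientation.
- arm.current_force(): force on the tool from outside, world axes, zero at the start.
- arm.current_torque(): the same for the moment, N m.
- arm.current_width(): finger opening in m.
- arm.current_grasp_force(): force on a finger pad.
Only numpy, scipy, OpenCV 4.12 (cv2) and the standard library are available. Lean on these libraries where they do the work, as an engineer would, in place of code of your own. Each camera call takes 0.05 s, during which the arm holds its last target. There are 200 camera calls.

## Working session

There is one attempt and no reset: what is moved stays moved. The work goes in short steps, each a Python script; the robot and the scene stay as the last script left them, time stands still between calls to the robot, and variables do not carry over. Pictures are saved under pics/ and viewed, at most 10 in all, crops included, and the job is handed in when it is done.

```bash
mkdir -p pics; ls
python3 - <<'E'
from rig import arm
import cv2,numpy as np
for n in("side","top"):
    im=arm.snapshot(n); cv2.imwrite(f"pics/{n}0.png",im[:,:,::-1]); 
    cv2.imwrite(f"pics/{n}0b.png",cv2.resize(im[:,:,::-1],(800,600),interpolation=cv2.INTER_CUBIC))
    c=arm.get_calibration(n); print(n,np.round(c["intrinsics"],1).tolist(),np.round(c["cam_to_world"],3).tolist())
print(arm.grip_depth,arm.current_t())
E
```

```text
pics
side [[436.2, 0.0, 255.9], [0.0, 436.2, 190.9], [0.0, 0.0, 1.0]] [[0.997, -0.04, 0.071, 0.469], [-0.078, -0.694, 0.716, -0.909], [0.021, -0.719, -0.695, 1.033], [0.0, 0.0, 0.0, 1.0]]
top [[466.3, 0.0, 244.4], [0.0, 466.3, 188.7], [0.0, 0.0, 1.0]] [[0.015, -0.988, 0.154, 0.351], [-1.0, -0.016, -0.005, 0.017], [0.008, -0.154, -0.988, 1.41], [0.0, 0.0, 0.0, 1.0]]
0.0188 0.1
```

View pics/top0b.png

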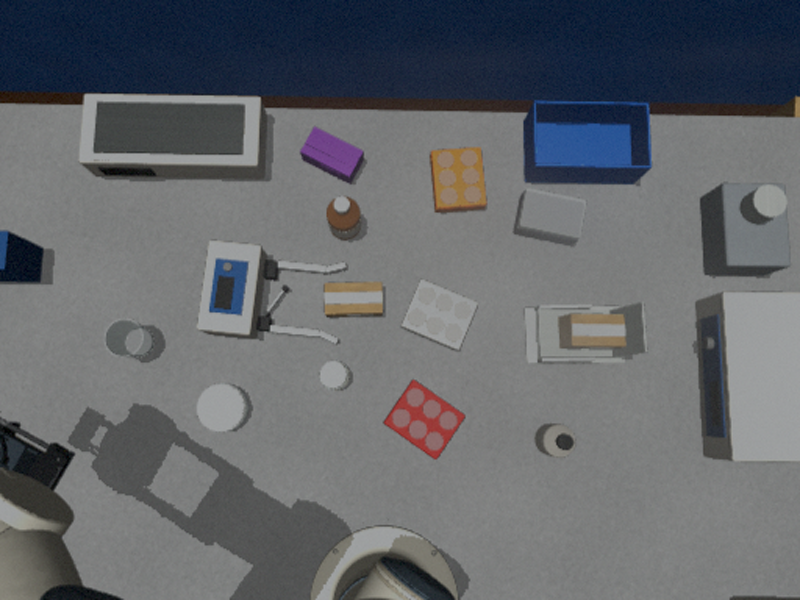

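View pics/side0b.png

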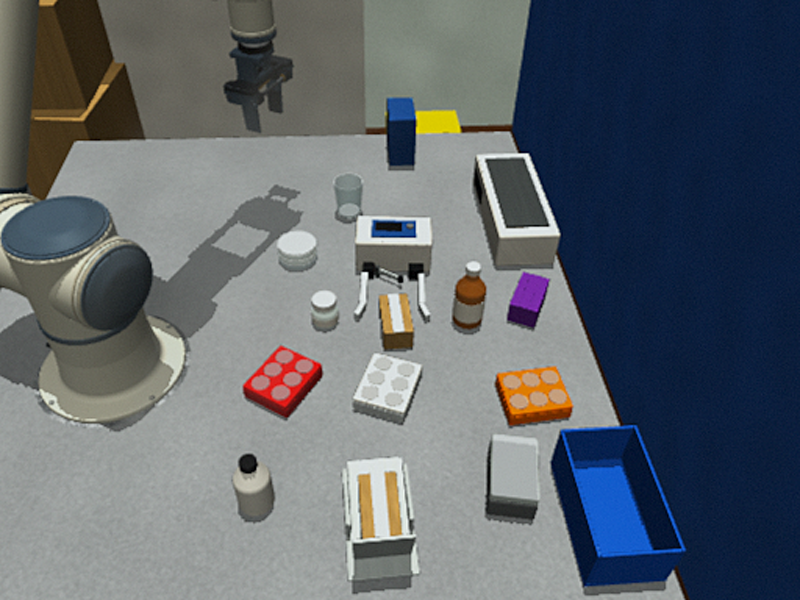

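The top view (800 px scale) shows the dock opening to the right: housing at (230,288), lever roller at (286,290). The carton is at (353,298), the cassette at (440,314), and the rack with the lower carton at (597,330), with its backstop on the right at x≈640. The bottle (345,225) and jar (335,375) flank the mouth. The side view agrees.

```bash
cat > h.py <<'E'
import cv2,numpy as np
from rig import arm
def ray(n,uv):
    c=arm.get_calibration(n);K=np.array(c["intrinsics"]);T=np.array(c["cam_to_world"])
    uv=np.atleast_2d(np.asarray(uv,float));d=np.c_[uv,np.ones(len(uv))]@np.linalg.inv(K).T@T[:3,:3].T
    return T[:3,3],d
def onz(n,uv,z):
    o,d=ray(n,uv);return o+d*((z-o[2])/d[:,2:3])
def proj(n,P):
    c=arm.get_calibration(n);K=np.array(c["intrinsics"]);T=np.linalg.inv(np.array(c["cam_to_world"]))
    q=(np.atleast_2d(P)@T[:3,:3].T+T[:3,3])@K.T;return q[:,:2]/q[:,2:]
def rect(n,m,z,lo=60,roi=None):
    "min-area rectangles (world mm) of mask blobs seen as lying at height z"
    m=m.astype(np.uint8)
    if roi: k=np.zeros_like(m);k[roi[1]:roi[3],roi[0]:roi[2]]=1;m=m*k
    m=cv2.morphologyEx(m,cv2.MORPH_CLOSE,np.ones((3,3)))
    out=[]
    for c in cv2.findContours(m,cv2.RETR_EXTERNAL,cv2.CHAIN_APPROX_NONE)[0]:
        if cv2.contourArea(c)<lo: continue
        w=onz(n,c[:,0],z)[:,:2]*1000
        out.append((cv2.minAreaRect(w.astype(np.float32)),c))
    return out
E
python3 - <<'E'
from h import *
t=cv2.imread("pics/top0.png");s=cv2.imread("pics/side0.png")
for n,im in(("top",t),("side",s)):
    hsv=cv2.cvtColor(im,cv2.COLOR_BGR2HSV);H,S,V=cv2.split(hsv)
    br=(H>8)&(H<25)&(S>70)&(V>60)
    wh=(S<30)&(V>150)
    for nm,m,z in(("brown",br,.05),("white35",wh,.035),("white85",wh,.085)):
        for r,c in rect(n,m,z): 
            a=r[1]
            if max(a)<260: print(n,nm,np.round(r[0]),np.round(r[1]),round(r[2],1),c[:,0].mean(0).round())
pts=[(440,314),(353,298),(400,250),(230,260),(535,335),(340,266),(310,332)]
print([t[int(y*.64),int(x*.64)].tolist() for x,y in pts])
cv2.imwrite("pics/z1.png",cv2.resize(t[125:245,120:270],(750,600),interpolation=cv2.INTER_CUBIC))
z=np.hstack([cv2.resize(t[185:240,325:425],(400,220),interpolation=cv2.INTER_CUBIC)]);
z2=cv2.resize(s[280:380,200:300],(400,400),interpolation=cv2.INTER_CUBIC)
z3=cv2.resize(s[130:230,215:315],(400,400),interpolation=cv2.INTER_CUBIC)
b=np.zeros((600,800,3),np.uint8);b[:220,:400]=z;b[200:,400:]=z2;b[220:,:400]=z3[:380]
cv2.imwrite("pics/z2.png",b)
E
```

```text
top brown [ 481. -396.] [15. 97.] 0.9 [383. 218.]
top brown [ 526. -397.] [15. 98.] 0.9 [382. 204.]
top brown [536.  64.] [ 19. 106.] 3.0 [226. 198.]
top brown [578.  65.] [ 15. 106.] 0.9 [226. 183.]
top brown [719.  89.] [62. 60.] 1.5 [219. 137.]
top brown [ 793. -133.] [126. 101.] 5.3 [293. 114.]
top white35 [ 23. -28.] [57. 27.] 70.0 [254. 379.]
top white35 [90. 45.] [ 68. 212.] 35.2 [231. 355.]
top white35 [147. 674.] [76. 31.] 60.5 [  9. 330.]
top white35 [349. 309.] [83. 85.] 0.9 [141. 261.]
top white35 [412. 102.] [46. 47.] 46.2 [212. 240.]
top white35 [ 505. -402.] [18. 95.] 0.9 [383. 211.]
top white35 [492. 157.] [127.  16.] 79.9 [194. 212.]
top white35 [ 493. -272.] [99. 17.] 2.6 [339. 214.]
top white35 [561.  65.] [ 18. 107.] 0.9 [226. 190.]
top white35 [531. -99.] [116.  95.] 68.2 [281. 201.]
top white35 [619. 147.] [126.  15.] 87.9 [199. 170.]
top white35 [578. 304.] [ 98. 172.] 85.2 [146. 184.]
top white35 [ 766. -746.] [58. 58.] 86.3 [492. 128.]
top white85 [ 35. -27.] [55. 26.] 70.0 [254. 379.]
top white85 [100.  44.] [ 65. 204.] 35.2 [231. 355.]
top white85 [155. 650
[... 558 characters left out ...]
rown [ 478. -360.] [ 20. 110.] 1.4 [234. 324.]
side brown [ 521. -359.] [ 18. 110.] 0.8 [251. 322.]
side brown [ 791. -160.] [127. 119.] 5.2 [341. 253.]
side brown [557.  42.] [ 61. 149.] 2.3 [254. 205.]
side brown [719. 123.] [94. 61.] 76.6 [301. 186.]
side white35 [-219.  144.] [ 58. 126.] 18.2 [  7. 197.]
side white35 [220. 336.] [93. 91.] 59.9 [154. 153.]
side white35 [-336.  448.] [123.  53.] 74.1 [  7. 137.]
side white85 [-184.   91.] [ 55. 120.] 18.2 [  7. 197.]
side white85 [232. 274.] [88. 86.] 59.9 [154. 153.]
side white85 [-296.  380.] [117.  51.] 74.1 [  7. 137.]
[[155, 156, 154], [159, 159, 157], [124, 126, 125], [132, 111, 97], [146, 145, 144], [157, 156, 154], [160, 159, 157]]
```

View pics/z1.png

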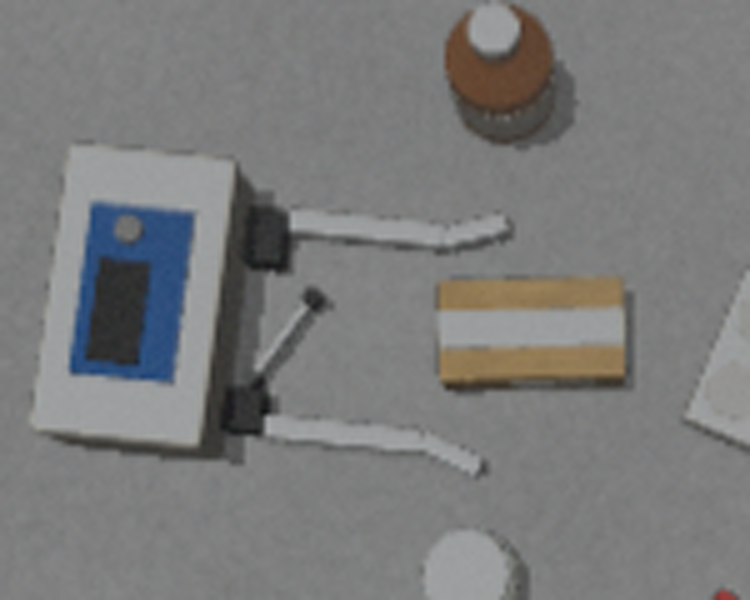

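View pics/z2.png

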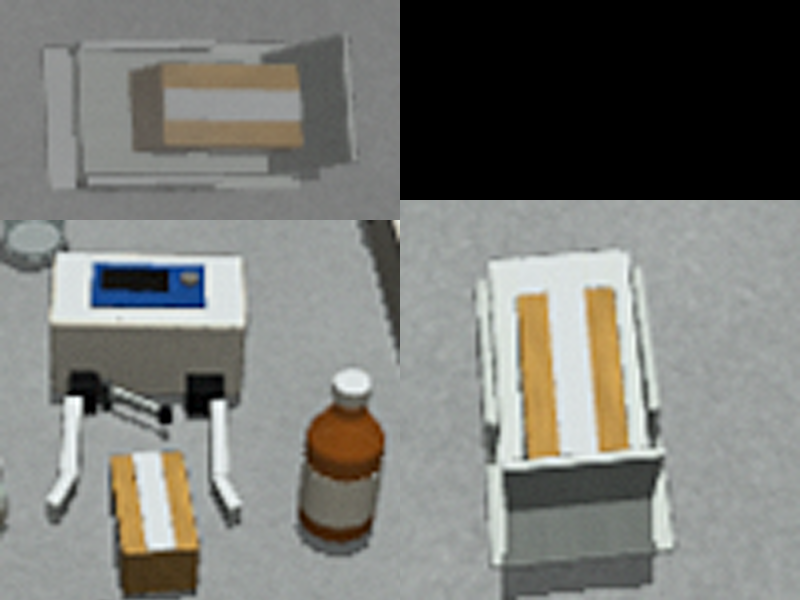

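The zooms show the carton lying straight with its tape stripe at pixel (226,190). The bottle and jar stand on either side of the mouth, and the lower carton sits square against the backstop. Next I'll refine the dock, rack and bystander positions, then hover over the carton.

```bash
cat > m.py <<'E'
from h import *
t=cv2.imread("pics/top0.png");s=cv2.imread("pics/side0.png")
H,S,V=cv2.split(cv2.cvtColor(t,cv2.COLOR_BGR2HSV))
wh=(S<30)&(V>150);br=(H>8)&(H<25)&(S>70)&(V>60)
# rails at z=22: mid-lines of straight part by fitLine
mids=[]
for roi in((178,165,208,176),(172,203,202,215)):
    v,u=np.nonzero(wh[roi[1]:roi[3],roi[0]:roi[2]]);w=onz("top",np.c_[u+roi[0],v+roi[1]],.022)[:,:2]*1000
    l=cv2.fitLine(w.astype(np.float32),cv2.DIST_L2,0,.01,.01).ravel();l*=1 if l[1]>0 else -1
    print("rail",l.round(3),np.degrees(np.arctan2(l[1],l[0])).round(1)); mids.append(l[2:]+l[:2]*(170-l[3])/l[1] if l[1]>0 else l[2:]-l[:2]*(l[3]-170)/l[1])
print("rail mid at y=170",np.mean(mids,0),mids)
print("stop front corners z30",onz("top",[(178,167.5),(178,178.3),(174,202.5)],.03).round(4).tolist())
# lower carton on its tilted plane
a=np.radians(14);m=((br|wh)).astype(np.uint8)
k=np.zeros_like(m);k[195:228,364:402]=1;m*=k
c=max(cv2.findContours(m,0,cv2.CHAIN_APPROX_NONE)[0],key=cv2.contourArea)[:,0]
yaw=np.radians(90)
for O in [np.array([.5,-.428,.024])]:
  for i in range(6):
    ex=np.array([np.sin(yaw),-np.cos(yaw),0]);h=np.array([np.cos(yaw),np.sin(yaw),0]);ey=h*np.cos(a)+[0,0,np.sin(a)];ez=np.cross(ex,ey)
    o,d=ray("top",c);P=o+d*(((O+.05*ez-o)@ez)/(d@ez))[:,None]
    q=np.c_[(P-O)@ex,(P-O)@ey]*1000;r=cv2.minAreaRect(q.astype(np.float32))
    O=O+ex*r[0][0]/1000+h*(r[0][1]-55)/1000
    ang=r[2] if r[2]<45 else r[2]-90
    yaw+=np.radians(ang)
print("slope O",O.round(4),"yaw",np.degrees(yaw),"rect",r)
o,d=ray("top",[(412.5,194),(413,224)]);print("backstop top edge",onz("top",[(412.5,194),(413,224)],.1259).round(4),"expected y",(O-.105*np.sin(a)*h)[1])
print("bottle cap",onz("top",[(219,130.6)],.15),"side cap",onz("side",[(302,172)],.15),"bottle base top-view",onz("top",[(220,150)],.0),"jar",onz("top",[(213.5,240)],.065))
for uv,z in(((561,440),.12),((222,407),.045)): print(onz("top",[np.array(uv)*.64],z))
for r,c in rect("top",wh,.035,roi=(250,170,312,230)): print("cassette",r)
for r,c in rect("top",br|wh,.05,roi=(203,175,250,206)): print("carton",r)
E
python3 m.py
```

```text
rail [8.30000e-02 9.97000e-01 6.21921e+02 1.67132e+02] 85.2
rail [8.90000e-02 9.96000e-01 4.96727e+02 1.79576e+02] 84.9
rail mid at y=170 [559.01544 170.     ] [array([622.1602, 170.    ], dtype=float32), array([495.8707, 170.    ], dtype=float32)]
stop front corners z30 [[0.6275, 0.2111, 0.03], [0.5945, 0.2099, 0.03], [0.5212, 0.219, 0.03]]
slope O [ 0.5012 -0.4284  0.024 ] yaw 92.35605736443539 rect ((-8.58306884765625e-06, 55.00001525878906), (102.8089828491211, 17.39118766784668), 89.99999237060547)
backstop top edge [[ 0.5439 -0.4584  0.1259]
 [ 0.4602 -0.4564  0.1259]] expected y -0.45376394713638607
bottle cap [[0.71012929 0.08400008 0.15      ]] side cap [[0.70613865 0.07578869 0.15      ]] bottle base top-view [[0.69094508 0.0873791  0.        ]] jar [[0.41038449 0.096625   0.065     ]]
[[ 0.30156629 -0.30504631  0.12      ]]
[[0.34923539 0.3024182  0.045     ]]
cassette ((531.0948486328125, -99.2867431640625), (115.95980072021484, 95.24791717529297), 68.16692352294922)
carton ((555.3982543945312, 64.46969604492188), (59.615516662597656, 106.43125915527344), 0.9464897513389587)
```

```bash
cat >> h.py <<'E'
def Rt(ey_tool,z=(0,0,-1)):
    y=np.array(ey_tool,float);z=np.array(z,float);y/=np.linalg.norm(y);z/=np.linalg.norm(z);return np.c_[np.cross(y,z),y,z]
def frame(yaw,tilt=0):
    yaw,a=np.radians(yaw),np.radians(tilt)
    ex=np.array([np.sin(yaw),-np.cos(yaw),0]);h=np.array([np.cos(yaw),np.sin(yaw),0]);ey=h*np.cos(a)+np.array([0,0,np.sin(a)])
    return np.c_[ex,ey,np.cross(ex,ey)]
E
cat > m2.py <<'E'
from h import *
t=cv2.imread("pics/top0.png");H,S,V=cv2.split(cv2.cvtColor(t,cv2.COLOR_BGR2HSV))
br=(H>8)&(H<25)&(S>70)&(V>100)
F=frame(92.5,14);O=np.array([.5012,-.4284,.024])
v,u=np.nonzero(br);k=(u>355)&(u<405)&(v>195)&(v<228);uv=np.c_[u,v][k]
o,d=ray("top",uv);ez=F[:,2];P=o+d*(((O+.05*ez-o)@ez)/(d@ez))[:,None]
q=((P-O)@F)[:,:2]*1000
for sgn in(1,-1):
    p=q[q[:,0]*sgn>0];l=cv2.fitLine(p.astype(np.float32),cv2.DIST_L2,0,.01,.01).ravel();print(l.round(3),"tilt",np.degrees(np.arctan(-l[0]/l[1])).round(2),"x",np.percentile(p[:,0],[1,99]).round(1),"y",np.percentile(p[:,1],[1,99]).round(1),p.mean(0))
E
python3 m2.py
python3 - <<'E'
from h import *
best=None
for sg in(1,-1):
    R=Rt(sg*frame(91.4)[:,0]);q=arm.solve_ik([.557,.0645,.018],R);F=frame(92.5,14)
    q2=arm.solve_ik(np.array([.5012,-.4284,.024])+F@[0,.065,.09],Rt(sg*F[:,0],-F[:,2]))
    print(sg,None if q is None else np.round(q),None if q2 is None else np.round(q2))
    if q is not None and q2 is not None:
        c=max(abs(q[5]),abs(q2[5]))
        if best is None or c<best[0]: best=(c,sg)
sg=best[1];open("sg","w").write(str(sg));R=Rt(sg*frame(91.4)[:,0])
arm.move_to([.557,.0645,.2],R);arm.move_l([.557,.0645,.018],R,feed=.15)
print("f",arm.current_force());arm.grip(.05);print(arm.current_width(),arm.current_grasp_force(),arm.current_t())
arm.move_l([.557,.0645,.25],R,feed=.2);print(arm.current_width(),arm.current_force(),arm.current_t())
E
```

```text
[4.0000e-03 1.0000e+00 2.0915e+01 5.6549e+01] tilt -0.21 x [14.4 29. ] y [  2.5 107.9] [20.91486897 56.54867614]
[ 2.4000e-02  1.0000e+00 -2.0596e+01  5.5974e+01] tilt -1.35 x [-28.8 -14.1] y [  5.6 110.7] [-20.59568861  55.97384904]
1 [ 1. 38. 97. -0. 45. -1.] [-48.  39.  73.   9.  79. -53.]
-1 None [-48.  39.  73.   9.  79. 127.]
f [-0.286543    0.3742576   0.49512636]
0.059495634693304315 29.882891178131104 4.0833
0.060343490073802374 [ 0.53251431  0.99389417 -2.17187683] 5.3917
```

Run:
```python
from h import *
F=frame(92,14);O=np.array([.5012,-.4279,.024]);sg=int(open("sg").read());R=Rt(sg*F[:,0],-F[:,2])
W=lambda y,z,x=0.0003:O+F@np.array([x,y,z])
arm.move_to(W(.08,.18),R);arm.move_l(W(.068,.073),feed=.12);arm.sleep(.3)
f0=np.array(arm.current_force());print("f0",(F.T@f0).round(2),arm.current_t())
y=.068
while y>.045:
    y-=.001;arm.move_l(W(y,.073),feed=.03);f=F.T@(np.array(arm.current_force())-f0)
    if abs(f[1])>3: break
print("contact y",y,f.round(2))
z=.073
while z>.060:
    z-=.0007;arm.move_l(W(y,z),feed=.02);f2=F.T@(np.array(arm.current_force())-f0)
    if f2[2]>3: break
print("contact z",z,f2.round(2),arm.current_width(),arm.current_t())
im=arm.snapshot("side");cv2.imwrite("pics/p1.png",im[:,:,::-1])
im2=arm.snapshot("top");cv2.imwrite("pics/p1t.png",im2[:,:,::-1])
b=np.hstack([cv2.resize(im[250:384,180:314],(400,400)),cv2.resize(im2[140:274,315:449],(400,400))]);cv2.imwrite("pics/p1b.png",b[:,:,::-1])
```

```text
f0 [-0.13 -0.02 -1.61] 8.45
contact y 0.05399999999999999 [1.07 5.39 1.81]
contact z 0.06809999999999995 [0.74 5.93 3.01] 0.05988585500687153 13.7
```

View pics/p1b.png

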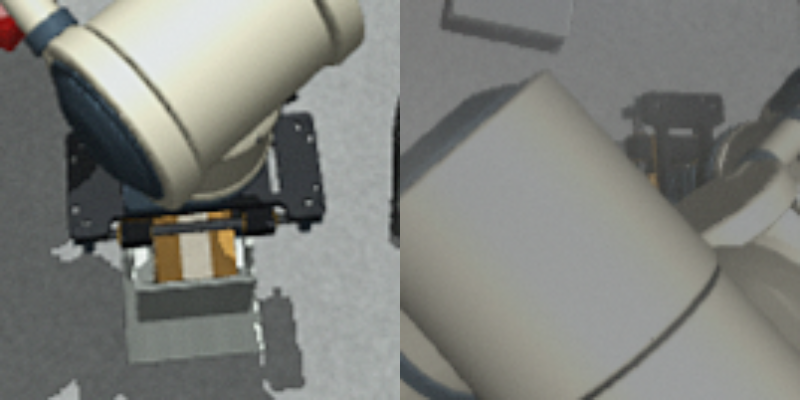

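The side view shows the carton held on top of the lower one with its end at the backstop. The contact readings (y=54 mm, z=68 mm) match the expected values, so I'll release and check.

Run:
```python
from h import *
F=frame(92,14);O=np.array([.5012,-.4279,.024])
W=lambda y,z,x=0.0003:O+F@np.array([x,y,z])
arm.move_l(W(.054,.0674),feed=.02);print((F.T@np.array(arm.current_force())).round(2))
arm.grip(.088);arm.move_l(W(.056,.2),feed=.15);print(arm.current_t())
arm.move_to([.36,.0,.30],Rt(-frame(68)[:,0]) if arm.solve_ik([.36,.0,.30],Rt(-frame(68)[:,0])) is not None else Rt(frame(68)[:,0]))
print(arm.current_t(),np.round(arm.current_joint_positions()))
im=arm.snapshot("side");cv2.imwrite("pics/q1.png",im[:,:,::-1])
im2=arm.snapshot("top");cv2.imwrite("pics/q1t.png",im2[:,:,::-1])
b=np.hstack([cv2.resize(im[250:384,180:314],(400,400),interpolation=2),cv2.resize(im2[170:250,345:425],(400,400),interpolation=2)]);b=np.vstack([b,np.zeros((200,800,3),np.uint8)]);b[400:600,:267]=cv2.resize(im2,(267,200));b[400:,267:534]=cv2.resize(im,(267,200));cv2.imwrite("pics/q1b.png",b[:,:,::-1])
# upper carton on its plane
t=im2[:,:,::-1].copy();H,S,V=cv2.split(cv2.cvtColor(t,cv2.COLOR_BGR2HSV))
br=(H>8)&(H<25)&(S>70)&(V>100);v,u=np.nonzero(br);k=(u>355)&(u<415)&(v>190)&(v<235);uv=np.c_[u,v][k]
o,d=ray("top",uv);ez=F[:,2];P=o+d*(((O+.1*ez-o)@ez)/(d@ez))[:,None];q=((P-O)@F)[:,:2]*1000
for sgn in(1,-1):
    p=q[q[:,0]*sgn>0];l=cv2.fitLine(p.astype(np.float32),cv2.DIST_L2,0,.01,.01).ravel();print("tilt",np.degrees(np.arctan(-l[0]/l[1])).round(2),"x",np.percentile(p[:,0],[1,99]).round(1),"y",np.percentile(p[:,1],[1,99]).round(1),p.mean(0))
wh=(S<30)&(V>150)
for r,c in rect("top",wh,.035,roi=(250,170,312,230)): print("cassette",r)
```

```text
[-1.92  6.38  4.36]
15.6917
17.5167 [ -10.    1.  102.   -0.   77. -167.]
tilt -0.0 x [13.2 28.3] y [  2.4 110.7] [20.83595985 56.26797065]
tilt 0.02 x [-28.  -13.7] y [  2.3 110.2] [-20.69363244  56.20340276]
cassette ((530.9090576171875, -98.64368438720703), (114.89440155029297, 94.40155792236328), 68.14850616455078)
```

View pics/q1b.png

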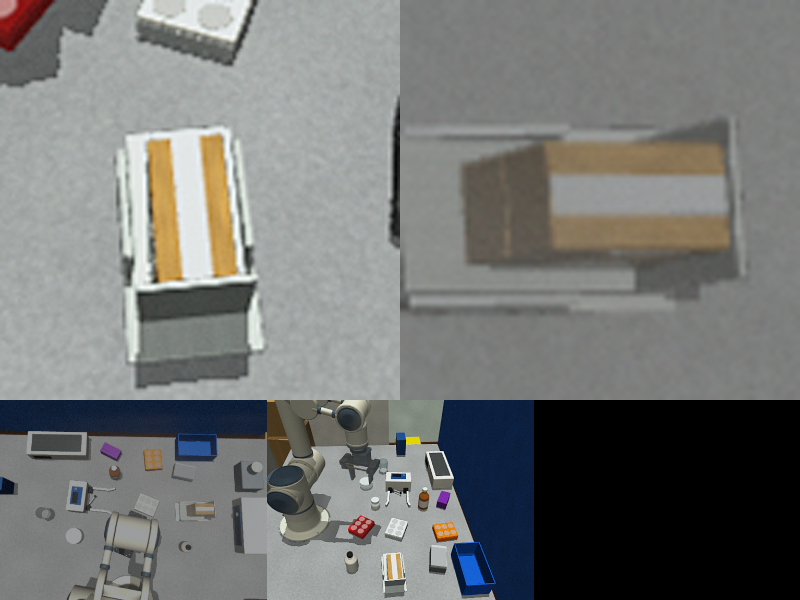

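The upper carton sits square and flat on the lower one: tilt 0.0°, y from 2 to 110 mm. The cassette is unmoved at (531,-99) mm with yaw 68°. I'll push its rear edge with two spread fingers, bringing it into line with the lane at yaw 85°.

```bash
cat >> h.py <<'E'
DO=np.array([.5628,.2180]);DY=85.1   # dock origin, yaw
def dockxy(x,y): return DO+frame(DY)[:2,:2]@np.array([x,y])
def push(c,yaw,back,feed=.06,z=.010):
    "put the fingers so that a cassette with centre c and this yaw touches them (back = finger half width + gap)"
    F=frame(yaw);p=np.array([*c,z])+F@np.array([0,-.06-back,0]);arm.move_l(p,Rt(F[:,0]),feed=feed)
E
python3 - <<'E'
from h import *
c0=np.array([.531,-.0988]);y0=68.2;F=frame(y0)
arm.grip(.07)
p=np.array([*c0,.1])+F@np.array([0,-.095,0]);arm.move_to(p,Rt(F[:,0]));arm.sleep(.2);f0=np.array(arm.current_force())
push(c0,y0,.035);fs=[]
for b in np.arange(.030,.0139,-.002):
    push(c0,y0,b,feed=.03);fs.append(round(float((F.T@(np.array(arm.current_force())-f0))[1]),2))
print(fs)
c1=dockxy(0,-.215);c0=c0+F[:2,:2]@np.array([0,.002])
for s in np.linspace(0,1,9)[1:]:
    push(c0+s*(c1-c0),y0+s*(DY-y0),.016)
print((frame(DY).T@(np.array(arm.current_force())-f0)).round(2),arm.current_t())
im=arm.snapshot("side");im2=arm.snapshot("top")
cv2.imwrite("pics/r1.png",im[:,:,::-1]);cv2.imwrite("pics/r1t.png",im2[:,:,::-1])
b=np.hstack([cv2.resize(im[130:290,170:330],(400,400),interpolation=2),cv2.resize(im2[120:280,140:300],(400,400),interpolation=2)]);cv2.imwrite("pics/r1b.png",b[:,:,::-1])
E
```

```text
[-0.87, -0.07, -0.48, -0.06, -1.16, -0.37, -0.71, -0.55, -1.34]
[-0.81  0.06  0.44] 27.6667
```

View pics/r1b.png

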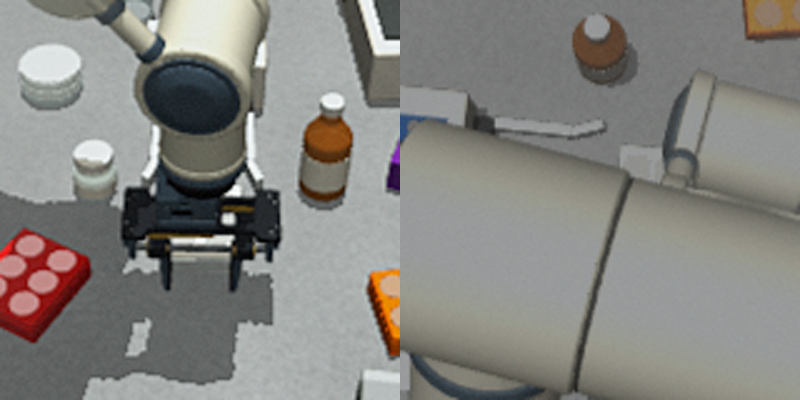

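The side view shows the fingers square behind the cassette. The top view shows only its front +x corner, near (228,178) in full-image pixels, so I'll compare that with the expected position.

Run:
```python
from h import *
t=cv2.imread("pics/r1t.png");H,S,V=cv2.split(cv2.cvtColor(t,cv2.COLOR_BGR2HSV))
wh=((S<30)&(V>138)).astype(np.uint8);k=np.zeros_like(wh);k[172:195,220:252]=1
c=max(cv2.findContours(wh*k,0,cv2.CHAIN_APPROX_NONE)[0],key=cv2.contourArea)[:,0]
w=onz("top",c,.035)[:,:2];q=(w-DO)@frame(DY)[:2,:2]*1000
print("expected corner",(50,-155));print(q[:, 0].max(),q[:,1].max())
# top (+x) edge and front edge points
u=c[:,0]
for uu in range(u.min(),u.max()+1,3):
    i=np.where(u==uu)[0];j=i[np.argmin(c[i,1])];print(uu,q[j].round(1))
v=c[:,1]
for vv in range(v.min(),v.max()+1,2):
    i=np.where(v==vv)[0];j=i[np.argmin(c[i,0])];print("v",vv,q[j].round(1))
```

```text
expected corner (50, -155)
49.42141900972925 -155.1148209707871
228 [  44.6 -155.1]
231 [  48.5 -163.7]
234 [  49.4 -172.7]
237 [  47.3 -181.9]
240 [  48.2 -190.8]
243 [  49.1 -199.8]
v 178 [  47.9 -157.8]
v 180 [  41.5 -155.4]
v 182 [  35.5 -156.1]
v 184 [  29.5 -156.7]
v 186 [  23.5 -157.4]
v 188 [  18.7 -169.9]
v 190 [  13.3 -176.4]
v 192 [  10.  -203.7]
```

The cassette is aligned: front edge at -155 mm and side at about +50 mm in the dock frame, as expected. I'll push it home.

Run:
```python
from h import *
F=frame(DY);arm.sleep(.1);f0=np.array(arm.current_force());tr=[]
fy=lambda:F.T@(np.array(arm.current_force())-f0)
stop=False
for y in np.r_[np.arange(-.205,-.069,.01),np.arange(-.067,-.046,.001)]:
    push(dockxy(0,y),DY,.016,feed=.05 if y<-.07 else .02);f=fy();tr.append((round(y*1000),*f.round(1)))
    if np.linalg.norm(f[:2])>12: break
print(tr,arm.current_t())
arm.sleep(.3);print(fy().round(1))
push(dockxy(0,y-.03),DY,.016,feed=.05)
p=np.array(arm.current_ee_pos());p[2]=.25;arm.move_l(p,feed=.2)
arm.move_to([.30,-.30,.35],Rt(frame(60)[:,0]));print(arm.current_t())
im=arm.snapshot("side");im2=arm.snapshot("top")
cv2.imwrite("pics/s1.png",im[:,:,::-1]);cv2.imwrite("pics/s1t.png",im2[:,:,::-1])
b=np.hstack([cv2.resize(im[120:220,210:310],(400,400),interpolation=2),cv2.resize(im2[140:240,120:220],(400,400),interpolation=2)]);b=np.vstack([b,np.zeros((200,800,3),np.uint8)]);b[400:600,:267]=cv2.resize(im2,(267,200));b[400:,267:534]=cv2.resize(im,(267,200));cv2.imwrite("pics/s1b.png",b[:,:,::-1])
H,S,V=cv2.split(cv2.cvtColor(im2[:,:,::-1].copy(),cv2.COLOR_BGR2HSV))
```

```text
[(-205, np.float64(-0.7), np.float64(-0.4), np.float64(0.6)), (-195, np.float64(-0.5), np.float64(0.2), np.float64(0.5)), (-185, np.float64(0.6), np.float64(0.2), np.float64(1.0)), (-175, np.float64(-0.8), np.float64(-0.3), np.float64(0.7)), (-165, np.float64(-0.8), np.float64(0.2), np.float64(0.5)), (-155, np.float64(-0.4), np.float64(0.2), np.float64(0.3)), (-145, np.float64(-0.8), np.float64(-0.6), np.float64(1.2)), (-135, np.float64(-0.7), np.float64(0.6), np.float64(0.8)), (-125, np.float64(-0.7), np.float64(0.1), np.float64(0.4)), (-115, np.float64(-0.7), np.float64(-0.3), np.float64(1.3)), (-105, np.float64(-0.2), np.float64(-0.8), np.float64(1.0)), (-95, np.float64(-0.6), np.float64(0.1), np.float64(0.4)), (-85, np.float64(-0.2), np.float64(-0.2), np.float64(0.5)), (-75, np.float64(-0.7), np.float64(-0.4), np.float64(0.5)), (-67, np.float64(0.1), np.float64(0.9), np.float64(0.2)), (-66, np.float64(-0.0), np.float64(-1.2), np.float64(0.3)), (-65, np.float64(-0.7), np.float64(-2.9), np.float64(0.9)), (-64, np.float64(-0.1), np.float64(-3.5), np.float64(0.7)), (-63, np.float64(0.7), np.float64(-3.0), np.float64(0.5)), (-62, np.float64(1.1), np.float64(-2.9), np.float64(0.4)), (-61, np.float64(0.3), np.float64(-1.5), np.float64(1.3)), (-60, np.float64(0.0), np.float64(-2.5), np.float64(1.0)), (-59, np.float64(-0.2), np.float64(-2.6), np.float64(0.7)), (-58, np.float64(0.7), np.float64(-8.6), np.float64(1.6)), (-57, np.float64(2.0), np.float64(-18.6), np.float64(1.9))] 35.8167
[  0.4 -18.6   1.6]
39.85
```

View pics/s1b.png

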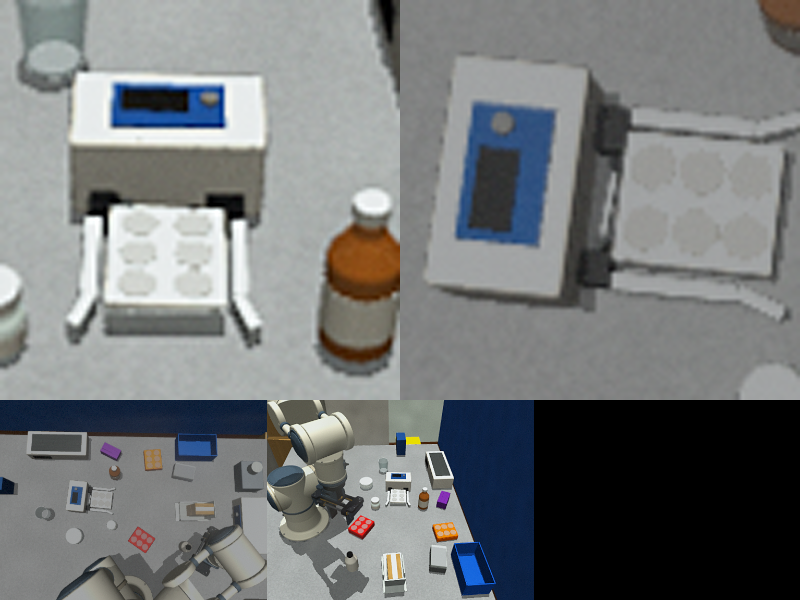

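The cassette is in contact with both black stops, the lever is folded into the recess, and the cartons and bystanders are where they should be. Handing in.

```bash
python3 -c "
from rig import arm
print(arm.sign_off(),arm.current_t())"
```

```text
the job is handed in; nothing more can be done
the job is handed in; nothing more can be done
```

The job is handed in (last clock reading 39.9 s of 67 s): the carton lies square and flat on the lower one against the backstop, the cassette is home against both end stops with the lever pressed in, and in the last pictures the other things stand where they were.

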